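Seat a scraper blade on its locating pin and latch it

TASK

Fit the loose scraper blade into the grey blade holder: lay it flat on the bed with the notch in its back edge over the little brass locating pin and slide it back until that edge is fully home against the fence. The pin can be anywhere along its slot, so feel for it gently and never shove the blade hard against the holder. Then slide the red-knobbed latch all the way over the end of the blade, let go, and leave the other things where they are.

Things in the scene. Friction and masses are not known exactly. Their poses are not given: they have to be found in the camera images.
- blade: Loose steel scraper blade, about 150 g, a plate 60 (x) x 90 (y) x 4 mm thick with a blue grip rib on top. It starts flat on the bench. Origin: centre of the underside, z up. +x points to the back edge, 30 mm from the origin, which has the notch in its middle; -x points to the bevelled cutting edge.
- blade_notch (a point): Middle of the notch mouth: on the blade's back edge at its underside, 30 mm along the blade's +x from its origin. The notch is open to the back, 9 mm wide (y), 18 mm deep (x) and goes right through the plate.
- rib_top (a point): Top centre of the blade's blue rib, 22 mm above the blade's underside and 18 mm above the plate, at blade x = -3 mm, y = 0. The rib is 10 mm wide (x) and 36 mm long (y): the place to grip the blade.
- holder: Fixed grey blade holder. Origin: on the bench, under the middle of the bed. +x points to the back, away from the robot, toward the fence; +y to the latch end. With the blade home its axes agree with the holder's, its origin is at holder x = 0, z = 24 mm (cutting edge overhanging the bed by 6 mm), and the pin is in the notch.
- bed (a point): Point on the flat bed's surface, 24 mm above the holder's origin, axes like the holder's. The bed reaches from x = -24 mm to the fence at x = +30 mm, and is clear from y = -70 to +60 mm.
- fence (a point): Foot of the fence's front face, at holder x = +30 mm, y = 0, z = 24 mm. The fence is a dark straight bar along y (-70 to +60 mm), 6 mm high above the bed.
- pin_slot (a point): Middle of the black cross slot in the bed, at holder x = +18 mm, y = 0, z = 24 mm. One brass locating pin, 6 mm thick and 8 mm high above the bed, stands in it, clamped at an unknown place up to 8 mm to either side (holder y = -8 to +8 mm), different each time. The pin itself is not measured and does not give way.
- latch (a joint): Slide of the end latch, m: 0 open, 0.034 closed; it starts at 0 to 0.003 and closes along the holder's -y. A steel plate 26 (x) x 44 (y) x 4 mm, underside 5.7 mm above the bed, so it passes over the 4 mm blade only if that lies flat. Leading edge at holder y = 64 mm open, 30 mm closed. About 2 N of friction; stays where left.
- latch_knob (a point): Top centre of the latch's red knob, an upright cylinder 14 mm thick and 20 mm high (37.7 to 57.7 mm above the bench) with a free gap all round; the guide bars beside the latch plate rise to 35.5 mm above the bench. The knob stands at holder x = -1 mm, y = 86 mm when the latch is open and 52 mm when closed.
- solder_spool: Bystander: spool of solder, 62 x 54 x 50 mm, behind the work on the right. Origin under its centre.
- flux_tin: Bystander: round white tin, 89 mm across, 24 mm high, in front on the right. Origin under its centre.
- capacitor: Bystander: dark blue upright cylinder capacitor, 17 mm thick, 31 mm high, behind the work. Origin under its centre.
- heat_sink: Bystander: small finned heat sink, 24 x 30 x 18 mm, to the right of the work. Origin under its centre.
- screwdriver_cyan: Bystander: thin screwdriver with a cyan handle, 129 mm long, lying in front on the right. Origin under its centre.
Not all that is in view belongs to the job. What is shaped like the blade but green is not meant.

How it is judged:
By the outcome, as a careful person would: the job done as asked, in the order asked, and still so for the second after the job is handed in, with the robot touching nothing.
It also fails if it takes over 72 s, if anything falls off the work surface, if the arm or the gripper's body presses on something with over 40 N, if the wrist force passes 120 N, or if a joint passes its speed limit or range.

ROBOT

A 7-joint arm with a two-finger parallel gripper is mounted at the origin on a cart in front of the work surface, level with it; the furniture and walls round the work are solid. World frame = base frame: x ahead of the robot, y to its left, z up, the work surface at z = 0. Lengths are in m, angles in rad, forces in N, time in s.
With the tool pointing down it reaches from about 0.35 to 0.9 m from the base axis. Payload 8.1 kg.
Tool frame: the origin (TCP) lies at the very end of the fingers, on their centre line; the grasp point (between the pads) lies 19 mm behind it; z points along the fingers, y is the line along which they close (so a half turn about z gives the same grasp; the last joint's range is limited). The gripper opens to 92 mm and grips with 3 to 60 N. Pads are 19 mm wide; open, the fingers measure 130 mm over their backs; the gripper's body (75 mm by 190 mm) begins 47 mm behind the grasp point.
Start: joints at [-1.298, 0.434, 0.025, 1.573, -0.012, 1.134, -0.075], TCP at [0.229, 0.581, 0.227] pointing down, gripper open.
Joint ranges: [-2.62, 2.62], [-0.44, 2.09], [-1.27, 1.32], [0.08, 2.57], [-1.32, 4.46], [0.12, 2], [-2.74, 2.74]. Speed limits (rad/s): [2.22, 2.22, 3.01, 3.01, 3.14, 3.14, 3.14].

INTERFACE

Orientations are given as a rotation vector (axis times angle).
In Python, from cell import arm gives the robot as it stands.
- The arm moves only by the tool jog_arm, never from a script. Its argument "rows" is a list of rows, each a list of 3 entries, a list of its own where there are three numbers: the shift along the world's x, y, z in cm, then the turn, a rotation vector about the world's x, y, z in degrees, then the opening, from 0 (shut) to 1 (fully open). A call has 1 to 8 rows; each row is the pose to reach, as a shift and turn from the pose commanded when the call began; what a row does not reach only later rows make up. A row lasts 1/8 s, in which the tool goes at most 62.5 mm and 10.7 degrees, less where a joint would pass 70% of its speed; a pose out of reach is approached as far as the arm can. A call with a gripper value outside its range is refused whole. The fingers move at their own pace and stop on an object; "newtons" is the grip in N (left out, the last holds). Time passes only in rows, so rows that repeat a pose let the fingers close. It gives the time, the measured TCP pose, the force, the opening and the grip force at its end, in the units of the state.
- arm.observe(): the state, without advancing time (a new reading comes with each control period).
- arm.get_image(name): name is "scene" or "top"; returns a dict with "img" (384x512x3 uint8, red, green, blue), "depth" (384x512 float32, m along the optical axis (not along the pixel's ray), 0 where there is no reading), "fx", "fy", "cx", "cy" (pixels), "rvec" (rotation vector, rad) and "tvec" (3), from world to camera coordinates, as OpenCV has them. Camera axes: x right, y down, z forward; pixel columns grow to the right and rows downward; lengths in m; the calibration is good to about 2 mm. A picture is of the moment at which its call begins.
- arm.sign_off(): hands the job in; it is judged then, once.
The state is a dict: "clock": time; "joints": joint angles; "dq": joint speeds; "joint_efforts": joint torques, N m; "position": TCP position; "ee_rot": TCP orientation; "force": force on the tool from outside, world axes, zero at the start; "ft_torque": the same for the moment, N m; "width": opening from 0.0 (shut) to 1.0 (fully open); "gripper_force": force on a finger pad.
Only numpy, scipy, OpenCV 4.12 (cv2) and the standard library are available. Lean on these libraries where they do the work, as an engineer would, in place of code of your own. Each camera call takes 0.05 s, during which the arm holds its last target. There are 200 camera calls.

## Working session

There is one attempt and no reset: what is moved stays moved. The work goes in short steps, Python scripts to look and compute and a tool call to move; the robot and the scene stay as the last step left them, time stands still between calls to the robot, and variables do not carry over. Pictures are saved under pics/ and viewed, at most 10 in all, crops included, and the job is handed in when it is done.

Besides the shell and the picture viewer there is one more tool, called after "Request:" as a command line: name --argument value ..., lists and objects as JSON in quotes. jog_arm: Moves the arm, as the interface text tells. Its arguments: {"type":"object","properties":{"rows":{"type":"array","items":{"type":"array"}},"newtons":{"type":"number"}},"required":["rows"]}

```bash
mkdir -p pics; cat > h.py <<'E'
import numpy as np,cv2
from cell import arm
def cloud(d):
    R,_=cv2.Rodrigues(np.array(d["rvec"],float)); t=np.array(d["tvec"],float).ravel()
    v,u=np.mgrid[0:384,0:512]; z=d["depth"]
    p=np.stack([(u-d["cx"])/d["fx"]*z,(v-d["cy"])/d["fy"]*z,z],-1)
    return (p-t)@R
def save(n,img): cv2.imwrite("pics/"+n,cv2.cvtColor(img,cv2.COLOR_RGB2BGR))
E
python3 - <<'E'
from h import *
for n in("scene","top"):
    d=arm.get_image(n); np.savez(n+".npz",**d); save(n+"0.png",cv2.resize(d["img"],(768,576)))
    R,_=cv2.Rodrigues(np.array(d["rvec"],float)); print(n,-R.T@np.ravel(d["tvec"]),R[2],d["fx"])
s=arm.observe(); print(s)
E
```

```text
scene [-0.10537069 -0.47920127  0.85189949] [ 0.55490762  0.42241356 -0.71668983] 437.9196514040063
top [ 0.39983837 -0.03241574  1.24026447] [ 0.08822603 -0.00622751 -0.99608101] 469.36880043483006
{'clock': 0.1, 'joints': array([-1.29762172,  0.43519249,  0.02499175,  1.57399998, -0.01158898,
        1.13401867, -0.07511165]), 'dq': array([-3.75585542e-05, -2.39877027e-03,  1.62292465e-03, -2.20498406e-03,
        2.42875740e-03,  5.94912314e-04, -1.92772338e-03]), 'joint_efforts': array([ 2.95067526e-03, -6.69129968e+01,  9.87930112e-01, -3.15145898e+01,
       -6.05727104e-02,  3.72485281e-02,  8.61478816e-05]), 'position': array([0.22926334, 0.58093252, 0.2260017 ]), 'ee_rot': array([-5.86918375e-01, -3.08615345e+00,  2.30645418e-03]), 'force': array([-1.30507581, -0.65058158,  0.04009357]), 'ft_torque': array([-0.02298234, -0.02410379,  0.06185512]), 'gripper_force': 0.0, 'width': 0.9996134299042814}
```

View pics/top0.png

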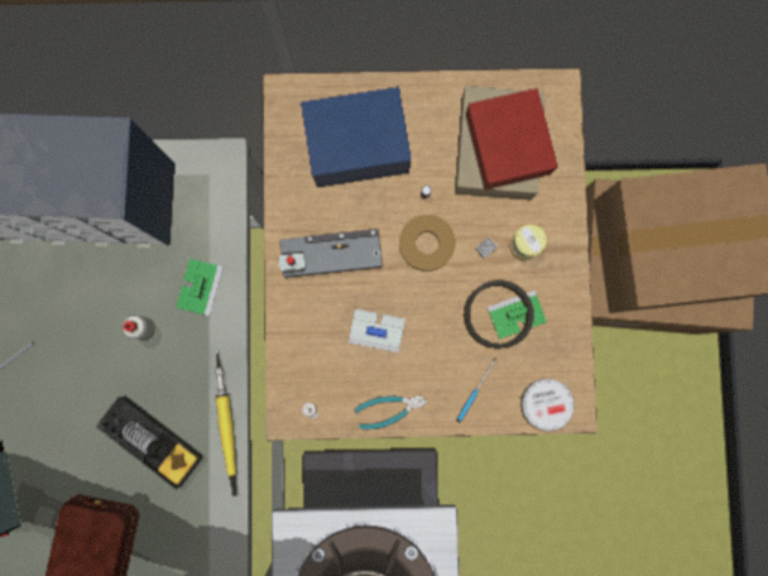

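View pics/scene0.png

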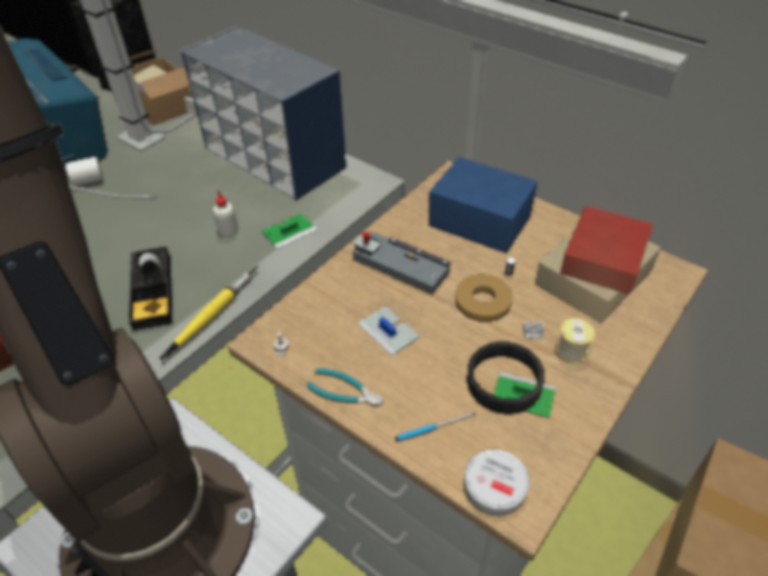

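The top view shows the blade at about (377,330) with its blue rib at (376,331) and the notch facing up. The holder is at (332,252), with the red knob at (290,260) and the brass pin at (339,245). All positions are in the 768-wide picture.

```bash
cat > m.py <<'E'
from h import *
import sys
def mask_hsv(img,h0,h1,s,v,box):
    q=cv2.cvtColor(img,cv2.COLOR_RGB2HSV); m=(q[...,0]>=h0)&(q[...,0]<=h1)&(q[...,1]>=s)&(q[...,2]>=v)
    k=np.zeros_like(m); k[box[1]:box[3],box[0]:box[2]]=1; return m&k
def rect(P): 
    (c,s,a)=cv2.minAreaRect((P[:,:2]*1000).astype(np.float32)); return np.round(c,1),np.round(s,1),round(a,1)
E
python3 - <<'E'
from m import *
d=dict(np.load("top.npz")); P=cloud(d); I=d["img"]
b=mask_hsv(I,105,130,130,60,(225,195,280,245)); print("rib",b.sum(),P[b].mean(0),np.percentile(P[b][:,2],[10,50,90]),rect(P[b]))
k=mask_hsv(I,0,8,130,60,(180,150,215,190)); print("knob",k.sum(),P[k].mean(0),rect(P[k]),np.percentile(P[k][:,2],[10,50,90]))
q=cv2.cvtColor(I,cv2.COLOR_RGB2HSV)
bx=np.zeros(b.shape,bool); bx[200:240,225:275]=1
m=bx&((q[...,1]<50)&(q[...,2]>90)|b); print("blade",m.sum(),rect(P[m]),P[m][:,2].mean())
bx=np.zeros(b.shape,bool); bx[150:190,180:262]=1
m=bx&(P[...,2]>0.012); print("holder",m.sum(),rect(P[m]))
m2=m&(P[...,2]>0.018)&(P[...,2]<0.0275); print("bed",np.median(P[m2],0),rect(P[m2]))
c=I[145:245,175:285]; save("c1.png",cv2.resize(c,(770,700*1)[:2],interpolation=cv2.INTER_CUBIC)[:600])
np.set_printoptions(precision=1,suppress=True,linewidth=250)
print("bench z",np.median(P[195:200,200:250,2])*1000)
E
```

```text
rib 47 [ 0.45337199 -0.02581045  0.01963155] [0.01568228 0.02068891 0.02312136] (array([453.5, -25.7]), array([30.1,  9.3]), 77.0)
knob 15 [0.57547982 0.1166636  0.05735656] (array([575.7, 117.2]), array([10.6,  7.2]), 43.8) [0.05391614 0.05821062 0.05980896]
blade 759 (array([445.1, -23.5]), array([91.8, 84.5]), 77.5) 0.013869023379434955
holder 1730 (array([510.8,  46.4]), array([233.7, 177.2]), 4.6)
bed [0.59318456 0.04347048 0.02322896] (array([593.6,  51.4]), array([ 66.8, 173.8]), 5.1)
bench z -0.7790933989577469
```

View pics/c1.png

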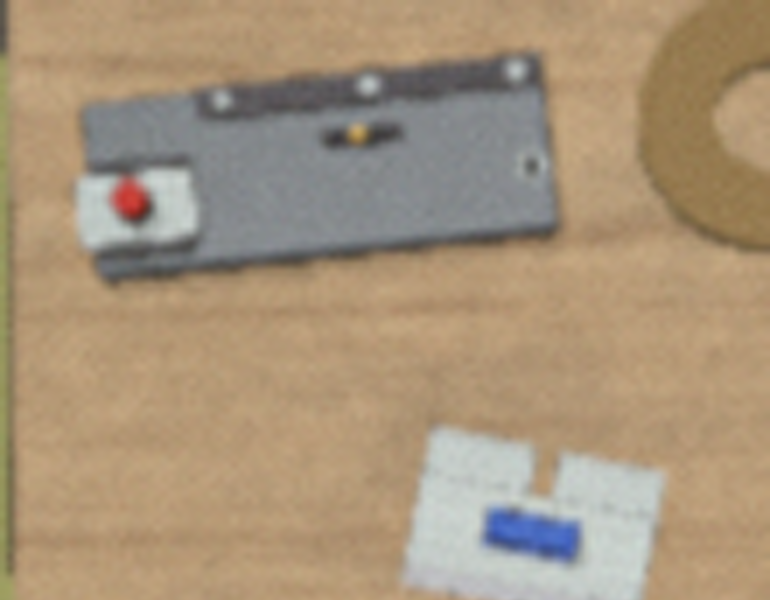

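The crop shows the fence screws at (221,99), (369,84) and (516,70), and the pin at (358,133). The knob is at (130,199) and the blade's notch at (543,478).

```bash
cat >> m.py <<'E'
def rayz(d,uv,z):
    R,_=cv2.Rodrigues(np.array(d["rvec"],float)); t=np.ravel(d["tvec"]).astype(float)
    c=-R.T@t; r=R.T@np.array([(uv[0]-d["cx"])/d["fx"],(uv[1]-d["cy"])/d["fy"],1.]); return (c+r*(z-c[2])/r[2])
E
python3 - <<'E'
from m import *
np.set_printoptions(precision=1,suppress=True)
d=dict(np.load("top.npz"))
def p(n,x,y,z):
    w=rayz(d,(175+(x+.5)/7-.5,145+(y+.5)/7-.5),z)*1000; print(n,w); return w
s1=p("s1",221,99,.030);p("s2",369,84,.030);s3=p("s3",516,70,.030)
p("pin",358,133,.032); a=p("slotL",323,137,.024); b=p("slotR",402,131,.024)
p("fenceL",207,117,.024);p("fenceR",540,87,.024)
fl=p("frontL",105,278,.024); fr=p("frontR",556,232,.024);p("backR",541,53,.03);p("backL",82,105,.024)
p("knob",130,197,.0577); p("latch front edge mid",198,203,.0337)
for q,r in((s1,s3),(a,b),(fl,fr)): v=q-r; print("yaw",np.degrees(np.arctan2(-v[0],v[1])))
bl=p("bBL",432,427,.004); br=p("bBR",664,468,.004); v=bl-br; print("byaw",np.degrees(np.arctan2(-v[0],v[1])))
p("bFL",404,580,.004);p("notch mouth",543,450,.004); p("rib",532,531,.022); print("mid",(bl+br)/2)
# mask based blade and rib angle
I=d["img"]; b=mask_hsv(I,105,130,110,50,(225,195,280,245)); vs,us=np.nonzero(b)
W=np.array([rayz(d,(u,v),.022)*1000 for u,v in zip(us,vs)]); print(W.mean(0)); c=np.cov(W[:,:2].T); w,V=np.linalg.eigh(c); e=V[:,1]; print("ribyaw",np.degrees(np.arctan2(-e[0],e[1])))
E
```

```text
s1 [617.3  86.7  30. ]
s2 [621.8  31.5  30. ]
s3 [625.9 -23.4  30. ]
pin [603.1  35.8  32. ]
slotL [603.2  49.3  24. ]
slotR [604.8  19.8  24. ]
fenceL [611.7  92.6  24. ]
fenceR [620.4 -32.2  24. ]
frontL [551.8 131.3  24. ]
frontR [565.5 -37.   24. ]
backR [632.2 -32.9  30. ]
backL [617.2 139.3  24. ]
knob [577.  117.4  57.7]
latch front edge mid [577.9  95.3  33.7]
yaw 4.481310161212368
yaw 3.1839326090623694
yaw 4.654283401984582
bBL [495.1  11.3   4. ]
bBR [477.7 -75.9   4. ]
byaw -11.276955628185222
bFL [437.7  22.8   4. ]
notch mouth [485.5 -30.4   4. ]
rib [454.3 -25.7  22. ]
mid [486.4 -32.3   4. ]
[453.2 -25.4  22. ]
ribyaw -14.407371819066798
```

Request:
jog_arm --rows '[[[11, -30, 0], [0, 0, -40], 0.45], [[11, -30, 0], [0, 0, -40], 0.45], [[11, -30, 0], [0, 0, -40], 0.45], [[11, -30, 0], [0, 0, -40], 0.45], [[22.4, -60.6, -8], [0, 0, -80.5], 0.45], [[22.4, -60.6, -8], [0, 0, -80.5], 0.45], [[22.4, -60.6, -8], [0, 0, -80.5], 0.45], [[22.4, -60.6, -8], [0, 0, -80.5], 0.45]]' --newtons 25

```text
clock: 1.1
position: [0.4011, 0.1152, 0.177]
ee_rot: [-2.447, -1.97, -0.001]
force: [1.5, 1.0, 0.7]
width: 0.448
gripper_force: 0.0
```

Request:
jog_arm --rows '[[[5.3, -14, -7], [0, 0, 0], 0.45], [[5.3, -14, -7], [0, 0, 0], 0.45], [[5.3, -14, -7], [0, 0, 0], 0.45], [[5.3, -14, -7], [0, 0, 0], 0.45], [[5.3, -14, -7], [0, 0, 0], 0.45], [[5.3, -14, -7], [0, 0, 0], 0.45]]'

```text
clock: 1.85
position: [0.4538, -0.0217, 0.1076]
ee_rot: [-2.44, -1.979, -0.001]
force: [-0.0, -0.3, 0.1]
width: 0.448
gripper_force: 0.0
```

```bash
cat >> m.py <<'E'
def st():
    s=arm.observe(); r=np.array(s["ee_rot"]); R,_=cv2.Rodrigues(r)
    print("t",round(s["clock"],2),"pos mm",np.round(np.array(s["position"])*1000,1),"yaw_y",round(np.degrees(np.arctan2(R[1,1],R[0,1])),2),"zaxis",np.round(R[:,2],3),"F",np.round(s["force"],1),"w",round(s["width"],3))
E
python3 - <<'E'
from m import *
st(); d=arm.get_image("scene"); save("s1.png",cv2.resize(d["img"][170:270,190:310],(720,600),interpolation=cv2.INTER_CUBIC))
E
```

```text
t 1.85 pos mm [453.8 -21.7 107.6] yaw_y -11.91 zaxis [ 0.     0.001 -1.   ] F [-0.  -0.3  0.1] w 0.448
```

View pics/s1.png

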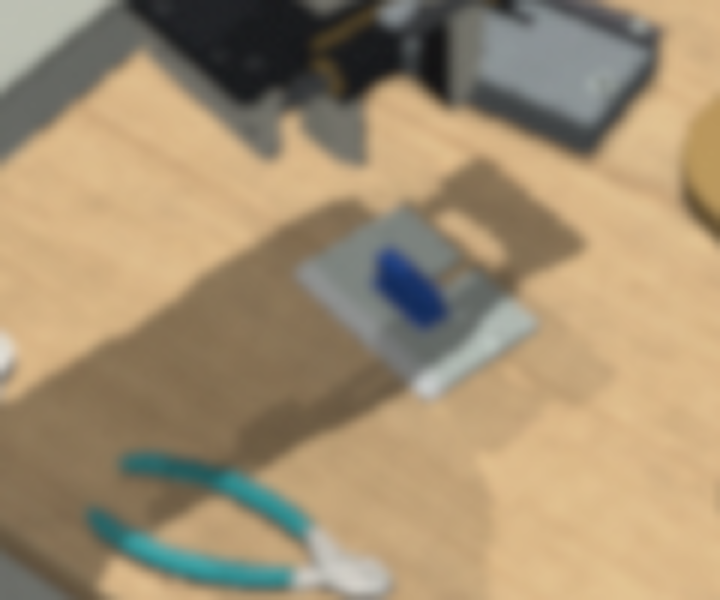

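The fingers hover over the blade at about (320,150), with the rib at (410,288); nothing is in the way. I'll go down and grip.

Request:
jog_arm --rows '[[[0, -0.35, -5], [0, 0, 0], 0.45], [[0, -0.35, -8], [0, 0, 0], 0.45], [[0, -0.35, -9.75], [0, 0, 0], 0.45], [[0, -0.35, -9.75], [0, 0, 0], 0.45], [[0, -0.35, -9.75], [0, 0, 0], 0.05], [[0, -0.35, -9.75], [0, 0, 0], 0.05], [[0, -0.35, -9.75], [0, 0, 0], 0.05], [[0, -0.35, -9.75], [0, 0, 0], 0.05]]' --newtons 25

```text
clock: 2.9
position: [0.4542, -0.0265, 0.0102]
ee_rot: [2.442, 1.976, 0.002]
force: [0.1, 1.4, 5.9]
width: 0.105
gripper_force: 25.0
```

```bash
python3 -c "
from m import *; st()"
```

```text
t 2.9 pos mm [454.2 -26.5  10.2] yaw_y -12.04 zaxis [ 0.001  0.    -1.   ] F [0.1 1.4 5.9] w 0.105
```

Request:
jog_arm --rows '[[[0, 0, 3], [0, 0, 0], 0.05], [[0, 0, 6], [0, 0, 0], 0.05], [[4, 2, 6], [0, 0, 8], 0.05], [[8, 4, 6], [0, 0, 16.5], 0.05], [[10.9, 5.8, 6], [0, 0, 16.5], 0.05], [[10.9, 5.8, 4], [0, 0, 16.5], 0.05], [[10.9, 5.8, 4], [0, 0, 16.5], 0.05], [[10.9, 5.8, 4], [0, 0, 16.5], 0.05]]'

```text
clock: 3.9
position: [0.5624, 0.031, 0.05]
ee_rot: [-2.134, -2.305, 0.001]
force: [0.4, -0.6, -2.2]
width: 0.108
gripper_force: 25.0
```

```bash
python3 - <<'E'
from m import *
st()
a=arm.get_image("scene")["img"][130:220,220:320]; t=arm.get_image("top")["img"][140:215,175:275]
save("p2.png",np.vstack([cv2.resize(a,(500,375*450//375//1),interpolation=cv2.INTER_CUBIC)[:300+150-100],cv2.resize(t,(500,375),interpolation=cv2.INTER_CUBIC)[:250]]))
st()
E
```

```text
t 3.9 pos mm [562.4  31.   50. ] yaw_y 4.42 zaxis [-0.001 -0.    -1.   ] F [ 0.4 -0.6 -2.2] w 0.108
t 4.0 pos mm [562.9  31.1  50.4] yaw_y 4.43 zaxis [ 0.001  0.    -1.   ] F [ 0.   0.3 -1.7] w 0.105
```

View pics/p2.png

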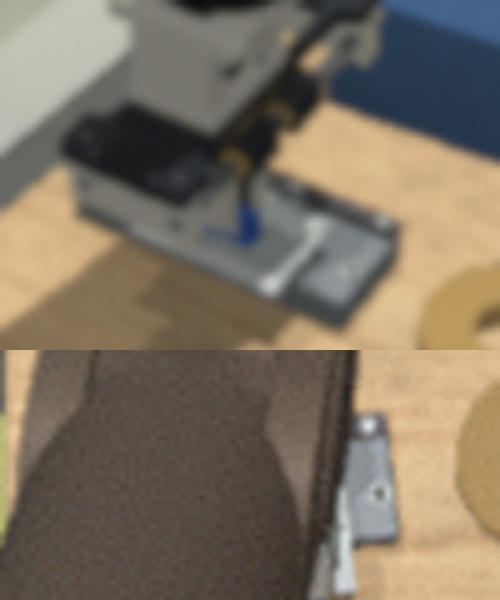

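Top half: the blade is gripped level above the bed, with its right-end corner at about (270,290). Below: the top view is blocked by the arm. I'll lower onto the bed gently.

Request:
jog_arm --rows '[[[0, 0, -1], [0, 0, 0], 0.05], [[0, 0, -1.4], [0, 0, 0], 0.05], [[0, 0, -1.5], [0, 0, 0], 0.05], [[0, 0, -1.55], [0, 0, 0], 0.05], [[0, 0, -1.55], [0, 0, 0], 0.05]]'

```text
clock: 4.62
position: [0.5629, 0.0314, 0.0343]
ee_rot: [2.133, 2.306, 0.0]
force: [1.0, 0.1, -1.2]
width: 0.107
gripper_force: 25.0
```

```bash
python3 - <<'E'
from m import *
st();print(arm.observe()["ft_torque"])
E
```

```text
t 4.62 pos mm [562.9  31.4  34.3] yaw_y 4.46 zaxis [ 0.  0. -1.] F [ 1.   0.1 -1.2] w 0.107
[-0.10913724  0.00309882 -0.04258115]
```

Request:
jog_arm --rows '[[[0, 0, -0.05], [0, 0, 0], 0.05], [[0, 0, -0.05], [0, 0, 0], 0.05]]'

```text
clock: 4.88
position: [0.5631, 0.0314, 0.0343]
ee_rot: [2.133, 2.306, 0.001]
force: [-1.7, 0.7, 4.8]
width: 0.105
gripper_force: 25.0
```

Request:
jog_arm --rows '[[[0, 0, -0.05], [0, 0, 0], 0.05], [[0, 0, -0.05], [0, 0, 0], 0.05]]'

```text
clock: 5.12
position: [0.5631, 0.0315, 0.0342]
ee_rot: [2.133, 2.306, 0.001]
force: [-4.2, -0.1, 11.3]
width: 0.108
gripper_force: 25.0
```

Request:
jog_arm --rows '[[[0, 0, 0.08], [0, 0, 0], 0.05], [[0.1, 0.01, 0.08], [0, 0, 0], 0.05], [[0.2, 0.02, 0.08], [0, 0, 0], 0.05], [[0.3, 0.03, 0.08], [0, 0, 0], 0.05], [[0.3, 0.03, 0.08], [0, 0, 0], 0.05]]'

```text
clock: 5.75
position: [0.5634, 0.0315, 0.0342]
ee_rot: [-2.131, -2.303, 0.004]
force: [-10.3, -0.9, 14.6]
width: 0.1
gripper_force: 25.0
```

Request:
jog_arm --rows '[[[0.1, 0.01, 0], [0, 0, 0], 0.05], [[0.1, 0.01, 0], [0, 0, 0], 0.05]]'

```text
clock: 6.0
position: [0.5647, 0.0317, 0.0342]
ee_rot: [-2.131, -2.304, 0.004]
force: [-9.7, -0.9, 14.5]
width: 0.104
gripper_force: 25.0
```

Request:
jog_arm --rows '[[[0.1, 0.01, 0], [0, 0, 0], 0.05], [[0.1, 0.01, 0], [0, 0, 0], 0.05]]'

```text
clock: 6.25
position: [0.5657, 0.0317, 0.0343]
ee_rot: [-2.132, -2.304, 0.004]
force: [-9.6, -1.2, 14.4]
width: 0.107
gripper_force: 25.0
```

Request:
jog_arm --rows '[[[0, 0, 0.08], [0, 0, 0], 0.05], [[0, 0, 0.08], [0, 0, 0], 0.05]]'

```text
clock: 6.5
position: [0.5682, 0.0321, 0.0348]
ee_rot: [2.133, 2.306, 0.001]
force: [0.5, -0.4, -0.8]
width: 0.102
gripper_force: 25.0
```

```bash
python3 - <<'E'
from m import *
st();print(arm.observe()["ft_torque"])
E
```

```text
t 6.5 pos mm [568.2  32.1  34.8] yaw_y 4.47 zaxis [ 0.001 -0.    -1.   ] F [ 0.5 -0.4 -0.8] w 0.102
[-0.06389303  0.0256371  -0.06214324]
```

Request:
jog_arm --rows '[[[0.1, 0.01, -0.03], [0, 0, 0], 0.05], [[0.1, 0.01, -0.03], [0, 0, 0], 0.05]]'

```text
clock: 6.75
position: [0.5691, 0.0321, 0.0344]
ee_rot: [2.133, 2.306, 0.0]
force: [-0.2, 0.1, -2.0]
width: 0.107
gripper_force: 25.0
```

Request:
jog_arm --rows '[[[0.1, 0.01, 0], [0, 0, 0], 0.05], [[0.1, 0.01, 0], [0, 0, 0], 0.05]]'

```text
clock: 7.0
position: [0.5699, 0.0321, 0.0345]
ee_rot: [2.133, 2.306, 0.0]
force: [-0.7, 0.4, -1.9]
width: 0.104
gripper_force: 25.0
```

Request:
jog_arm --rows '[[[0.1, 0.01, 0], [0, 0, 0], 0.05], [[0.1, 0.01, 0], [0, 0, 0], 0.05]]'

```text
clock: 7.25
position: [0.5709, 0.0323, 0.0346]
ee_rot: [2.133, 2.306, 0.0]
force: [0.9, -0.8, -1.6]
width: 0.106
gripper_force: 25.0
```

Request:
jog_arm --rows '[[[0.1, 0.01, 0], [0, 0, 0], 0.05], [[0.2, 0.02, 0], [0, 0, 0], 0.05], [[0.2, 0.02, 0], [0, 0, 0], 0.05]]'

```text
clock: 7.62
position: [0.5729, 0.0325, 0.0346]
ee_rot: [2.133, 2.306, 0.0]
force: [0.3, 0.1, -2.1]
width: 0.102
gripper_force: 25.0
```

Request:
jog_arm --rows '[[[0.1, 0.01, -0.02], [0, 0, 0], 0.05], [[0.2, 0.02, -0.02], [0, 0, 0], 0.05], [[0.2, 0.02, -0.02], [0, 0, 0], 0.05]]'

```text
clock: 8.0
position: [0.5749, 0.0326, 0.0343]
ee_rot: [2.133, 2.306, 0.0]
force: [0.4, 0.2, -2.0]
width: 0.106
gripper_force: 25.0
```

Request:
jog_arm --rows '[[[0.1, 0.01, 0], [0, 0, 0], 0.05], [[0.2, 0.02, 0], [0, 0, 0], 0.05], [[0.2, 0.02, 0], [0, 0, 0], 0.05]]'

```text
clock: 8.38
position: [0.577, 0.0329, 0.0344]
ee_rot: [2.133, 2.306, 0.0]
force: [0.6, -0.1, -0.8]
width: 0.104
gripper_force: 25.0
```

Request:
jog_arm --rows '[[[0.1, 0.01, 0], [0, 0, 0], 0.05], [[0.2, 0.02, 0], [0, 0, 0], 0.05], [[0.2, 0.02, 0], [0, 0, 0], 0.05]]'

```text
clock: 8.75
position: [0.5789, 0.0331, 0.0343]
ee_rot: [2.133, 2.306, 0.0]
force: [-0.6, -0.4, -0.9]
width: 0.106
gripper_force: 25.0
```

Request:
jog_arm --rows '[[[0.1, 0.01, 0], [0, 0, 0], 0.05], [[0.1, 0.01, 0], [0, 0, 0], 0.05]]'

```text
clock: 9.0
position: [0.5799, 0.0332, 0.0344]
ee_rot: [2.133, 2.306, 0.0]
force: [0.4, -0.6, -1.6]
width: 0.108
gripper_force: 25.0
```

Request:
jog_arm --rows '[[[0.1, 0.01, 0], [0, 0, 0], 0.05], [[0.1, 0.01, 0], [0, 0, 0], 0.05]]'

```text
clock: 9.25
position: [0.5809, 0.0332, 0.0344]
ee_rot: [2.133, 2.306, 0.0]
force: [-0.8, -0.4, -1.4]
width: 0.107
gripper_force: 25.0
```

Request:
jog_arm --rows '[[[0.05, 0.005, 0], [0, 0, 0], 0.05], [[0.05, 0.005, 0], [0, 0, 0], 0.05]]'

```text
clock: 9.5
position: [0.5814, 0.0333, 0.0343]
ee_rot: [2.133, 2.306, 0.0]
force: [-0.5, 0.3, -2.3]
width: 0.106
gripper_force: 25.0
```

Request:
jog_arm --rows '[[[0.05, 0.005, 0], [0, 0, 0], 0.05], [[0.05, 0.005, 0], [0, 0, 0], 0.05]]'

```text
clock: 9.75
position: [0.5819, 0.0334, 0.0343]
ee_rot: [2.133, 2.306, 0.0]
force: [0.3, -0.2, -1.7]
width: 0.107
gripper_force: 25.0
```

Request:
jog_arm --rows '[[[0.05, 0.005, 0], [0, 0, 0], 0.05], [[0.05, 0.005, 0], [0, 0, 0], 0.05]]'

```text
clock: 10.0
position: [0.5824, 0.0334, 0.0344]
ee_rot: [2.133, 2.306, 0.0]
force: [-0.1, 0.5, -1.7]
width: 0.102
gripper_force: 25.0
```

```bash
python3 - <<'E'
from m import *
st();print(arm.observe()["ft_torque"])
E
```

```text
t 10.0 pos mm [582.4  33.4  34.4] yaw_y 4.47 zaxis [ 0. -0. -1.] F [-0.1  0.5 -1.7] w 0.102
[-0.0969899   0.05827842  0.03748659]
```

Request:
jog_arm --rows '[[[0.05, 0.005, 0], [0, 0, 0], 0.05], [[0.05, 0.005, 0], [0, 0, 0], 0.05]]'

```text
clock: 10.25
position: [0.5829, 0.0334, 0.0344]
ee_rot: [2.133, 2.306, 0.0]
force: [0.8, 0.0, -1.6]
width: 0.107
gripper_force: 25.0
```

Request:
jog_arm --rows '[[[0.05, 0.005, 0], [0, 0, 0], 0.05], [[0.05, 0.005, 0], [0, 0, 0], 0.05]]'

```text
clock: 10.5
position: [0.5833, 0.0334, 0.0343]
ee_rot: [-2.133, -2.306, 0.0]
force: [-0.3, 0.3, -1.3]
width: 0.108
gripper_force: 25.0
```

Request:
jog_arm --rows '[[[0.05, 0.005, 0], [0, 0, 0], 0.05], [[0.05, 0.005, 0], [0, 0, 0], 0.05]]'

```text
clock: 10.75
position: [0.5833, 0.0335, 0.0343]
ee_rot: [-2.133, -2.306, 0.001]
force: [-2.5, -1.2, 1.5]
width: 0.104
gripper_force: 25.0
```

Request:
jog_arm --rows '[[[0.05, 0.005, -0.02], [0, 0, 0], 0.05], [[0.05, 0.005, -0.02], [0, 0, 0], 0.05]]'

```text
clock: 11.0
position: [0.5833, 0.0335, 0.0343]
ee_rot: [-2.132, -2.305, 0.002]
force: [-5.3, -0.7, 6.2]
width: 0.103
gripper_force: 25.0
```

```bash
python3 - <<'E'
from m import *
st();print(arm.observe()["ft_torque"])
E
```

```text
t 11.0 pos mm [583.3  33.5  34.3] yaw_y 4.46 zaxis [-0.002  0.    -1.   ] F [-5.3 -0.7  6.2] w 0.103
[-0.26177521  1.41082275  0.0766683 ]
```

Request:
jog_arm --rows '[[[-0.05, 0, 0], [0, 0, 0], 0.05], [[-0.05, 0, 0], [0, 0, 0], 0.2], [[-0.05, 0, 0], [0, 0, 0], 0.2], [[-0.05, 0, 0], [0, 0, 0], 0.2]]'

```text
clock: 11.5
position: [0.5843, 0.0337, 0.0342]
ee_rot: [2.133, 2.306, 0.001]
force: [-0.7, 0.5, -0.5]
width: 0.199
gripper_force: 0.0
```

Request:
jog_arm --rows '[[[0.1, 0.01, 0], [0, 0, 0], 0.2], [[0.2, 0.02, 0], [0, 0, 0], 0.2], [[0.3, 0.03, 0], [0, 0, 0], 0.2], [[0.35, 0.03, 0], [0, 0, 0], 0.2], [[0.35, 0.03, 0], [0, 0, 0], 0.2]]'

```text
clock: 12.12
position: [0.5873, 0.0339, 0.0341]
ee_rot: [2.133, 2.306, -0.0]
force: [0.4, 0.9, 0.5]
width: 0.2
gripper_force: 0.0
```

Request:
jog_arm --rows '[[[0.05, 0.005, 0], [0, 0, 0], 0.2], [[0.05, 0.005, 0], [0, 0, 0], 0.2]]'

```text
clock: 12.38
position: [0.5874, 0.0339, 0.0341]
ee_rot: [-2.133, -2.306, 0.001]
force: [-1.5, 0.7, 1.8]
width: 0.2
gripper_force: 0.9
```

Request:
jog_arm --rows '[[[0.05, 0.005, 0], [0, 0, 0], 0.2], [[0.08, 0.005, 0], [0, 0, 0], 0.2], [[0.08, 0.005, 0], [0, 0, 0], 0.2]]'

```text
clock: 12.75
position: [0.5876, 0.0339, 0.034]
ee_rot: [-2.132, -2.305, 0.002]
force: [-5.3, -0.4, 3.9]
width: 0.196
gripper_force: 2.7
```

Request:
jog_arm --rows '[[[-0.5, -0.04, 0], [0, 0, 0], 0.2], [[-0.5, -0.04, 1], [0, 0, 0], 0.25], [[-0.5, -0.04, 5], [0, 0, 0], 0.25], [[-0.5, 0, 10], [0, 0, 0], 0.45], [[-10, 0, 16], [0, 0, 0], 0.45], [[-16, 0, 20], [0, 0, 0], 0.45], [[-20, 10, 20], [0, 0, 0], 0.45], [[-20, 15, 20], [0, 0, 0], 0.45]]'

```text
clock: 13.75
position: [0.4108, 0.1354, 0.2278]
ee_rot: [2.136, 2.303, 0.006]
force: [1.8, 2.0, 0.3]
width: 0.449
gripper_force: 0.0
```

```bash
python3 - <<'E'
from m import *
st(); d=arm.get_image("top"); np.savez("top2.npz",**d)
save("t3.png",cv2.resize(d["img"][145:225,175:275],(750,600),interpolation=cv2.INTER_CUBIC))
E
```

```text
t 13.75 pos mm [410.8 135.4 227.8] yaw_y 4.3 zaxis [ 0.003  0.002 -1.   ] F [1.8 2.  0.3] w 0.449
```

View pics/t3.png

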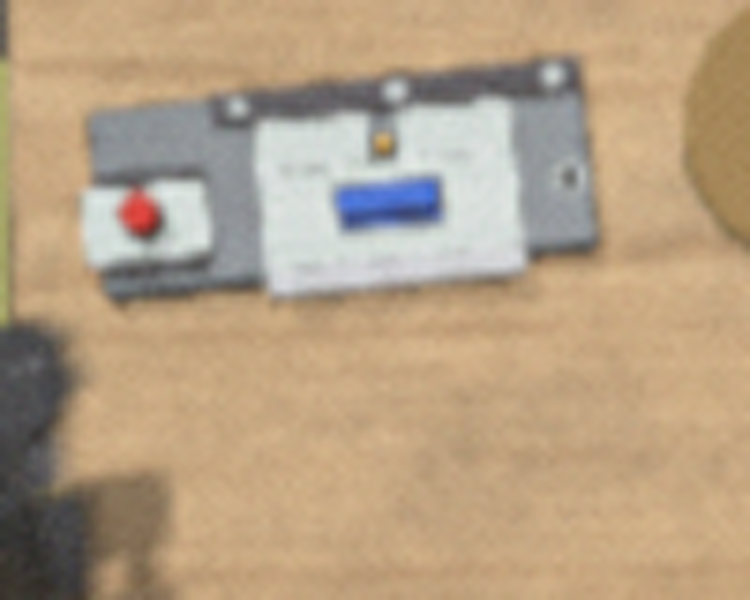

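The blade sits against the fence with the pin at (383,143) inside the notch. The knob is at (140,213). Next I'll go to the knob.

Request:
jog_arm --rows '[[[5, -0.5, 0], [0, 0, 0], 0.45], [[10, -1, -4], [0, 0, 0], 0.45], [[16.6, -1.8, -10], [0, 0, 0], 0.45], [[16.6, -1.8, -10], [0, 0, 0], 0.45], [[16.6, -1.8, -10], [0, 0, 0], 0.45], [[16.6, -1.8, -10], [0, 0, 0], 0.45]]'

```text
clock: 14.55
position: [0.5774, 0.1173, 0.1269]
ee_rot: [2.133, 2.306, 0.001]
force: [-0.5, 0.7, 0.4]
width: 0.451
gripper_force: 0.0
```

```bash
python3 - <<'E'
from m import *
st(); d=dict(np.load("top2.npz")); print(rayz(d,(175+140.5/7.5-.5,145+211.5/7.5-.5),.0577)*1000)
E
```

```text
t 14.55 pos mm [577.4 117.3 126.9] yaw_y 4.47 zaxis [ 0.001  0.    -1.   ] F [-0.5  0.7  0.4] w 0.451
[577.06656189 117.19603936  57.7       ]
```

Request:
jog_arm --rows '[[[0, 0, -5], [0, 0, 0], 0.45], [[0, 0, -7], [0, 0, 0], 0.45], [[0, 0, -8.5], [0, 0, 0], 0.45], [[0, 0, -8.5], [0, 0, 0], 0.45], [[0, 0, -8.5], [0, 0, 0], 0.1], [[0, 0, -8.5], [0, 0, 0], 0.1], [[0, 0, -8.5], [0, 0, 0], 0.1], [[0, 0, -8.5], [0, 0, 0], 0.1]]' --newtons 12

```text
clock: 15.55
position: [0.5783, 0.1173, 0.0413]
ee_rot: [2.133, 2.306, 0.002]
force: [1.4, 0.3, 1.6]
width: 0.148
gripper_force: 12.0
```

Request:
jog_arm --rows '[[[0.04, -0.5, 0], [0, 0, 0], 0.1], [[0.08, -1, 0], [0, 0, 0], 0.1], [[0.12, -1.5, 0], [0, 0, 0], 0.1], [[0.16, -2, 0], [0, 0, 0], 0.1], [[0.2, -2.5, 0], [0, 0, 0], 0.1], [[0.24, -3, 0], [0, 0, 0], 0.1], [[0.24, -3, 0], [0, 0, 0], 0.1]]'

```text
clock: 16.42
position: [0.5809, 0.0859, 0.0412]
ee_rot: [2.133, 2.304, 0.001]
force: [3.8, -1.4, 4.7]
width: 0.151
gripper_force: 12.0
```

Request:
jog_arm --rows '[[[0.01, -0.1, 0], [0, 0, 0], 0.1], [[0.02, -0.2, 0], [0, 0, 0], 0.1], [[0.02, -0.2, 0], [0, 0, 0], 0.1]]'

```text
clock: 16.8
position: [0.581, 0.0852, 0.0413]
ee_rot: [2.133, 2.305, 0.002]
force: [2.8, 2.6, 6.3]
width: 0.147
gripper_force: 12.0
```

Request:
jog_arm --rows '[[[0.01, -0.1, 0], [0, 0, 0], 0.1], [[0.01, -0.15, 0], [0, 0, 0], 0.1], [[0.01, -0.15, 0], [0, 0, 0], 0.1]]'

```text
clock: 17.18
position: [0.5811, 0.084, 0.0413]
ee_rot: [2.133, 2.306, 0.002]
force: [3.1, 3.1, 6.0]
width: 0.146
gripper_force: 12.0
```

Request:
jog_arm --rows '[[[0.005, -0.1, 0.03], [0, 0, 0], 0.1], [[0.005, -0.1, 0.03], [0, 0, 0], 0.1]]'

```text
clock: 17.42
position: [0.5811, 0.0839, 0.0414]
ee_rot: [2.132, 2.307, 0.003]
force: [4.2, 4.8, 3.2]
width: 0.143
gripper_force: 12.0
```

Request:
jog_arm --rows '[[[0.005, -0.07, 0], [0, 0, 0], 0.1], [[0.005, -0.07, 0], [0, 0, 0], 0.1]]'

```text
clock: 17.68
position: [0.5811, 0.0839, 0.0413]
ee_rot: [-2.131, -2.307, -0.004]
force: [3.8, 6.3, 3.2]
width: 0.148
gripper_force: 12.0
```

Request:
jog_arm --rows '[[[0.005, -0.07, 0], [0, 0, 0], 0.1], [[0.005, -0.07, 0], [0, 0, 0], 0.1]]'

```text
clock: 17.92
position: [0.5811, 0.0838, 0.0414]
ee_rot: [-2.13, -2.308, -0.004]
force: [4.0, 8.8, 2.8]
width: 0.148
gripper_force: 12.0
```

Request:
jog_arm --rows '[[[-0.01, 0.15, 0], [0, 0, 0], 0.1], [[-0.01, 0.15, 0], [0, 0, 0], 0.4], [[-0.01, 0.15, 0], [0, 0, 0], 0.4], [[-0.01, 0.15, 0], [0, 0, 0], 0.4], [[0, 0.15, 5], [0, 0, 0], 0.4], [[0, 0.15, 10], [0, 0, 0], 0.4], [[-6, 2, 14], [0, 0, 0], 0.4], [[-12, 4, 18], [0, 0, 0], 0.4]]'

```text
clock: 18.92
position: [0.4786, 0.1147, 0.2089]
ee_rot: [-2.134, -2.305, 0.001]
force: [-0.5, 1.1, 1.4]
width: 0.403
gripper_force: 0.0
```

Request:
jog_arm --rows '[[[-5, 6, 0], [0, 0, 0], 0.4], [[-5, 10, 0], [0, 0, 0], 0.4], [[-5, 10, 0], [0, 0, 0], 0.4], [[-5, 10, 0], [0, 0, 0], 0.4]]'

```text
clock: 19.42
position: [0.4298, 0.2141, 0.208]
ee_rot: [2.133, 2.306, -0.001]
force: [-0.9, -0.3, -0.1]
width: 0.401
gripper_force: 0.0
```

```bash
python3 - <<'E'
from m import *
st(); d=arm.get_image("top")
save("t4.png",cv2.resize(d["img"][145:225,175:275],(750,600),interpolation=cv2.INTER_CUBIC))
E
```

```text
t 19.43 pos mm [429.8 214.1 208. ] yaw_y 4.47 zaxis [-0.    -0.001 -1.   ] F [-0.9 -0.3 -0.1] w 0.401
```

View pics/t4.png

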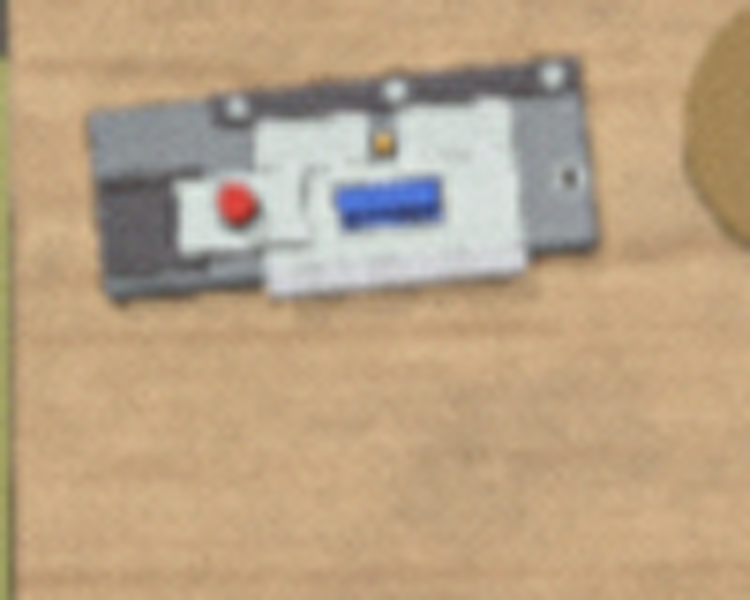

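The latch plate now covers the end of the blade, with the knob at (237,205). The blade is still home and the pin is still in the notch at (383,143).

```bash
python3 -c "
from cell import arm
print(arm.sign_off())"
```

```text
the job is handed in; nothing more can be done
None
```

The blade is home against the fence with the pin in its notch, the latch is slid fully over its end, the gripper is clear, and I handed the job in at about 19 s.

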